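# Load the mask aligner's sample stage and start the exposure

### The job

Hook a finger behind the far lip of the steel tray and drag the tray along the bench, without lifting it, until its near side sits squarely against the stop bar, and slide the mask frame fully back off the stage. Then take every orange sample holder out of the tray, press each one, chip up, flush into a pocket of its own on the stage (any pocket), pull the mask frame fully closed again over them, and only then press the green button all the way in to start the exposure. Leave the tray at the stop bar, keep off the red button and do not disturb the other things on the bench.

Things in the scene. Friction and masses are not known exactly. Their poses are not given: they have to be found in the camera images.
- tray: shallow loose steel tray, 0.6 kg, 122 (x) x 148 mm (y); origin under its centre, +x to the far side. Floor 4 mm; near and side walls 5 mm thick, 14 mm high; far wall: see tray_lip. Four 54 mm square compartments centred at x +-29, y +-42 mm, parted by a 30 mm wide blue spine along x and thin ribs, 12 mm high over the bench: a holder in it (top 32 mm up) rises 18 mm over side walls
- tray_lip: hand lip, the tray's far wall: 148 mm long (y), 26 mm high, 5 mm thick, its top 4 mm a flange that overhangs 8 mm outwards. Origin at the foot of the wall's outer face, mid-length; axes as the tray's, +x outwards, away from the tray
- stop: fixed low aluminium stop bar for the tray near the front of the bench, 200 mm long (y), 16 mm wide, 12 mm high, with a rubber face towards the tray; origin under its centre; the rubber face lies at its x = +11 mm
- stage: mask aligner's sample stage, fixed (place and yaw vary): aluminium plate 124 x 124 mm, top 42 mm above the bench, with four square pockets. Origin on the bench under the plate's centre. Black cheeks along both sides out to y = +-77 mm, slightly lower than the plate. +x points to the rear, to where the mask frame slides back
- pocket0 (a point): middle of the mouth of a square pocket, level with the plate's top; axes as the stage's. 43 x 43 mm, loose fit for a 40 mm holder. A raised lift pad inside lets a holder go in 16 mm, so that it stands 12 mm proud; a push of about 7 N on the holder (10 to 15 N is safe) sends it down to the pad's end, flush; the pad stays where it is left
- pocket1 (a point): another pocket, the same as pocket0, its centre 54 mm from the next one
- pocket2 (a point): another pocket, the same as pocket0, its centre 54 mm from the next one
- pocket3 (a point): another pocket, the same as pocket0, its centre 54 mm from the next one
- holder_a_centre (a point): sample holder a: orange block 40 x 40 mm, 28 mm high, about 0.1 kg, a pale blue glass chip inlaid in its top; this point is its centre, z up through the chip. May be absent. Starts standing chip up in a compartment of the tray
- holder_b_centre (a point): sample holder b: orange block 40 x 40 mm, 28 mm high, about 0.1 kg, a pale blue glass chip inlaid in its top; this point is its centre, z up through the chip. May be absent. Starts standing chip up in a compartment of the tray
- holder_c_centre (a point): sample holder c: orange block 40 x 40 mm, 28 mm high, about 0.1 kg, a pale blue glass chip inlaid in its top; this point is its centre, z up through the chip. May be absent. Starts standing chip up in a compartment of the tray
- holder_d_centre (a point): sample holder d: orange block 40 x 40 mm, 28 mm high, about 0.1 kg, a pale blue glass chip inlaid in its top; this point is its centre, z up through the chip. May be absent. Starts standing chip up in a compartment of the tray
- mask (a joint): travel of the white mask frame (130 x 152 x 8 mm, violet glass) on guide rods, m: 0 fully back, behind the pocket plate; 0.135 fully closed over the pockets, about where it starts (closes along the stage's -x). It runs 3 mm above the plate, so a proud holder blocks it; about 3 N moves it
- mask_post (a point): black round pull post standing up on the middle of the mask frame's near edge, 18 mm across, 30 mm high; this point is on its axis 12 mm below its top
- green (a joint): push of the green button (start exposure), m: 0 out, 0.006 fully in; springs back; about 5 N
- green_top (a point): middle of the green button's top, 28 mm across, 22 mm above the bench, in a dark round housing 44 mm across, pressed downwards
- red (a joint): push of the red button (abort), m; like the green one
- red_top (a point): middle of the red button's top
- resist_mid (a point): amber bottle 64 mm across, 130 mm high, bystander; point at mid-height
- jar_mid (a point): white jar with blue cap, 56 mm across, 70 mm high, bystander; point at mid-height
- loupe_mid (a point): black loupe 36 mm across, 30 mm high, standing between tray and stage, bystander; point at mid-height
- wafer_box_mid (a point): flat wafer box with orange lid, 89 mm square, 32 mm high, bystander; point at mid-height
Mind the look-alikes: they are no part of the job. Of the things shaped like the stop, the aluminium one is meant.

How it is judged:
On the way, in this order (a step that is already met when the one before it is completed fails the run):
1. a finger pulls on the tray's far lip (contact force between the fingers and tray_lip above 0.5 N), for 0.1 s.
2. the tray rests squarely at the stop bar, its near side within 12 mm of the rubber face, and the mask frame is fully back (within 12 mm), in either order (x of tray in the frame of stop below 0.084 m and angle between the x axis of tray and the x axis of stop, either way round below 0.15 rad and y of tray in the frame of stop between -0.085 and 0.085 m and height (world z) of tray below 0.006 m and value of joint mask below 0.012 m), for 0.2 s.
3. every sample holder sits chip up and flush in a pocket of its own (not more than 2 mm proud) (z of each of holder_a_centre, holder_b_centre, holder_c_centre, holder_d_centre in the frame of stage below 0.03 m and angle between each of holder_a_centre, holder_b_centre, holder_c_centre, holder_d_centre's own z axis and vertical below 0.08 rad and (horizontal distance between holder_a_centre and pocket0 below 0.005 m or horizontal distance between holder_a_centre and pocket1 below 0.005 m or horizontal distance between holder_a_centre and pocket2 below 0.005 m or horizontal distance between holder_a_centre and pocket3 below 0.005 m) and (horizontal distance between holder_b_centre and pocket0 below 0.005 m or horizontal distance between holder_b_centre and pocket1 below 0.005 m or horizontal distance between holder_b_centre and pocket2 below 0.005 m or horizontal distance between holder_b_centre and pocket3 below 0.005 m) and (horizontal distance between holder_c_centre and pocket0 below 0.005 m or horizontal distance between holder_c_centre and pocket1 below 0.005 m or horizontal distance between holder_c_centre and pocket2 below 0.005 m or horizontal distance between holder_c_centre and pocket3 below 0.005 m) and (horizontal distance between holder_d_centre and pocket0 below 0.005 m or horizontal distance between holder_d_centre and pocket1 below 0.005 m or horizontal distance between holder_d_centre and pocket2 below 0.005 m or horizontal distance between holder_d_centre and pocket3 below 0.005 m)), for 0.2 s.
4. the mask frame is fully closed (within 8 mm of its end) (value of joint mask above 0.127 m), for 0.2 s.
5. the green button is pressed in (at least 4 mm) (value of joint green above 0.004 m), for 0.05 s.
At the end, for the whole second after the job is handed in: Every holder is chip up in a pocket, at most 2 mm proud; the mask frame is within 8 mm of fully closed; the green button is out; the tray is on the bench, near side within 12 mm of the stop bar's face, within 8 degrees of square and 85 mm of its middle; all at rest (all of step 3 and x of tray in the frame of stop below 0.084 m and angle between the x axis of tray and the x axis of stop, either way round below 0.15 rad and y of tray in the frame of stop between -0.085 and 0.085 m and height (world z) of tray below 0.006 m and value of joint mask above 0.127 m and value of joint green below 0.002 m and linear speed of each of holder_a, holder_b, holder_c, holder_d, tray below 0.02 m/s); the robot touches nothing.
It fails at once if the tray is lifted or tipped (height (world z) of tray above 0.025 m or angle between tray's own z axis and vertical above 0.2 rad).
It fails at once if the green button is pressed before all holders are flush and the mask frame is closed (value of joint green above 0.003 m and (value of joint mask below 0.12 m or z of any of holder_a_centre, holder_b_centre, holder_c_centre, holder_d_centre in the frame of stage above 0.031 m)).
It fails at once if the red button is pressed (value of joint red above 0.003 m).
It fails at once if another thing on the bench is pushed more than 30 mm or tipped over (distance of any of resist_mid, jar_mid, loupe_mid, wafer_box_mid from where it was at the start of the episode above 0.03 m or angle between any of resist_mid, jar_mid, loupe_mid, wafer_box_mid's own z axis and vertical above 0.5 rad).
Of holder_a, holder_b, holder_c, holder_d only 3 to 4 are there at a start; the rules pass over those that are not, and their reading is None.
At some moment in a run one of tray, holder_a, holder_b, holder_c, holder_d may be knocked a few centimetres aside while the robot is not near it.
Once in a run the grip may slacken for a moment while it holds something.
It also fails if it takes over 208 s, if anything falls off the work surface, if the arm or the gripper's body presses on something with over 40 N, if the wrist force passes 120 N, or if a joint passes its speed limit or range.

### The arm

A 7-joint arm with a two-finger parallel gripper is mounted at the origin on the work surface. World frame = base frame: x ahead of the robot, y to its left, z up, the work surface at z = 0. Lengths are in m, angles in rad, forces in N, time in s.
With the tool pointing down it reaches from about 0.4 to 0.9 m from the base axis. Payload 5.5 kg.
Tool frame: the origin (TCP) lies midway between the tips of the shut fingers; the grasp point (between the pads) lies 19 mm behind it; z points along the fingers, y is the line along which they close (so a half turn about z gives the same grasp; the last joint's range is limited). The gripper opens to 85 mm and grips with 20 to 120 N. Pads are 22 mm wide; open, the fingers measure 114 mm over their backs; the gripper's body (76 mm by 85 mm) begins 54 mm behind the grasp point. The pads swing forward as they close: fully open they stand 13 mm farther back than shut.
Start: joints at [1.427, 0.501, -0.427, 1.55, 0.221, 1.138, -0.21], TCP at [0.257, -0.597, 0.231] pointing down, gripper open.
Joint ranges: [-2.88, 2.88], [-0.31, 2.03], [-1.54, 1.56], [0.2, 2.42], [-1.41, 4.55], [0.19, 2.02], [-2.57, 2.57]. Speed limits (rad/s): [2.57, 2.57, 3.14, 3.14, 3.14, 3.14, 3.14].

### API

Orientations are given as a rotation vector (axis times angle).
In Python, from plant import manip gives the robot as it stands. The module is installed in compiled form; this text tells all that it offers.
- The arm moves only by the tool send_rows, never from a script. Its argument "deltas" is one flat list of numbers, 4 for each row, row after row: the shift along the tool's x, y, z in m, then the turn about the tool's z in rad. A call has 1 to 10 rows; each row is the pose to reach, as a shift and turn from the pose commanded when the call began, along the tool's axes at that moment; what a row does not reach only later rows make up. A row lasts 1/8 s, in which the tool goes at most 62.5 mm and 10.7 degrees, less where a joint would pass 70% of its speed; a pose out of reach is approached as far as the arm can. A call with a gripper value outside its range is refused whole. "gripper" is the closure in counts, from 0 (fully open) to 255 (shut), set as the call begins (left out, the last holds). The fingers move at their own pace and stop on an object; "newtons" is the grip in N (left out, the last holds). Time passes only in rows, so rows that repeat a pose let the fingers close. It gives the time, the measured TCP pose, the force, the opening and the grip force at its end, in the units of the state.
- manip.sense(): the state, without advancing time (a new reading comes with each control period).
- manip.read_camera(name): name is "side" or "top" or "wrist"; returns (picture, depth): 420x560x3 uint8, red, green, blue; 420x560 float32, m along the optical axis (not along the pixel's ray), 0 where there is no reading.
- manip.get_calibration(name): a dict with "mtx" (3x3 intrinsics, pixels), "R" (3x3) and "t" (3): a world point X has camera coordinates R X + t. Camera axes: x right, y down, z forward; pixel columns grow to the right and rows downward; lengths in m; the calibration is good to about 2 mm. A picture is of the moment at which its call begins: read the wrist's pose just before it. get_calibration takes no time and is no camera call; for the wrist camera it gives the pose at the moment of the call.
- manip.sign_off(): hands the job in; it is judged then, once.
The state is a dict: "t": time; "joint_pos": joint angles; "joint_vel": joint speeds; "joint_efforts": joint torques, N m; "tool_pos": TCP position; "eef_rot": TCP orientation; "wrist_force": force on the tool from outside, world axes, zero at the start; "torque": the same for the moment, N m; "width": opening from 0.0 (shut) to 1.0 (fully open); "grasp_force": force on a finger pad.
Only numpy, scipy, OpenCV 4.12 (cv2) and the standard library are available. Lean on these libraries where they do the work, as an engineer would, in place of code of your own. Each camera call takes 0.05 s, during which the arm holds its last target. There are 200 camera calls.

## Working session

There is one attempt and no reset: what is moved stays moved. The work goes in short steps, Python scripts to look and compute and a tool call to move; the robot and the scene stay as the last step left them, time stands still between calls to the robot, and variables do not carry over. Pictures are saved under pics/ and viewed, at most 17 in all, crops included, and the job is handed in when it is done.

Besides the shell and the picture viewer there is one more tool, called after "Call:" by a JSON object that holds its "api" and its "payload", one argument or row to a line. send_rows: Moves the arm, as the interface text tells. Its arguments: {"type":"object","properties":{"deltas":{"type":"array"},"gripper":{"type":"number"},"newtons":{"type":"number"}},"required":["deltas"]}

```bash
mkdir -p pics; cat > h.py <<'E'
import numpy as np, cv2
from plant import manip
from scipy.spatial.transform import Rotation as Ro
def snap(name,fn=None,crop=None,k=1):
    K=manip.get_calibration(name); p,d=manip.read_camera(name)
    if fn:
        q=p[...,::-1]
        if crop: q=q[crop[1]:crop[3],crop[0]:crop[2]]
        q=cv2.resize(q,None,fx=k,fy=k,interpolation=cv2.INTER_CUBIC); cv2.imwrite('pics/'+fn,q)
    return p,d,K
def world(d,K,u,v,z=None):
    ray=np.linalg.inv(K['mtx'])@np.array([u,v,1.0]); R=np.array(K['R']); t=np.array(K['t']); c=-R.T@t; r=R.T@ray
    if z is not None: return c+r*(z-c[2])/r[2]
    return c+r*d[int(round(v)),int(round(u))]
def wmap(d,K):
    v,u=np.mgrid[:d.shape[0],:d.shape[1]]
    ray=np.stack([u,v,np.ones_like(u)],-1).reshape(-1,3)@np.linalg.inv(K['mtx']).T*d.reshape(-1,1)
    return ((ray-np.array(K['t']).ravel())@np.array(K['R'])).reshape(*d.shape,3)
def delta(target,yaw=None):
    """shift in tool axes to world TCP target"""
    s=manip.sense(); R=Ro.from_rotvec(s['eef_rot'])
    return np.round(R.inv().apply(np.array(target)-s['tool_pos']),4)
E
python3 - <<'E'
from h import *
s=manip.sense(); print(s['t'],s['tool_pos'],s['eef_rot'],Ro.from_rotvec(s['eef_rot']).as_matrix().round(3))
for n in('top','side'):
    p,d,K=snap(n,n+'1.png',k=1.42); np.savez(n+'.npz',p=p,d=d,**K); print(n,K['mtx'],-np.array(K['R']).T@K['t'])
E
```

```text
0.0 [ 0.2568728  -0.59633671  0.23024023] [-3.07492091e+00 -6.34286174e-01  5.08322011e-04] [[ 0.918  0.396 -0.001]
 [ 0.396 -0.918  0.002]
 [ 0.    -0.002 -1.   ]]
top [[473.29152161   0.         279.00896902]
 [  0.         473.29152161 213.32170753]
 [  0.           0.           1.        ]] [ 0.35342525 -0.09627937  1.23533161]
side [[532.10276759   0.         279.58176892]
 [  0.         532.10276759 212.72503675]
 [  0.           0.           1.        ]] [0.39968038 0.78386612 0.99635945]
```

View pics/top1.png

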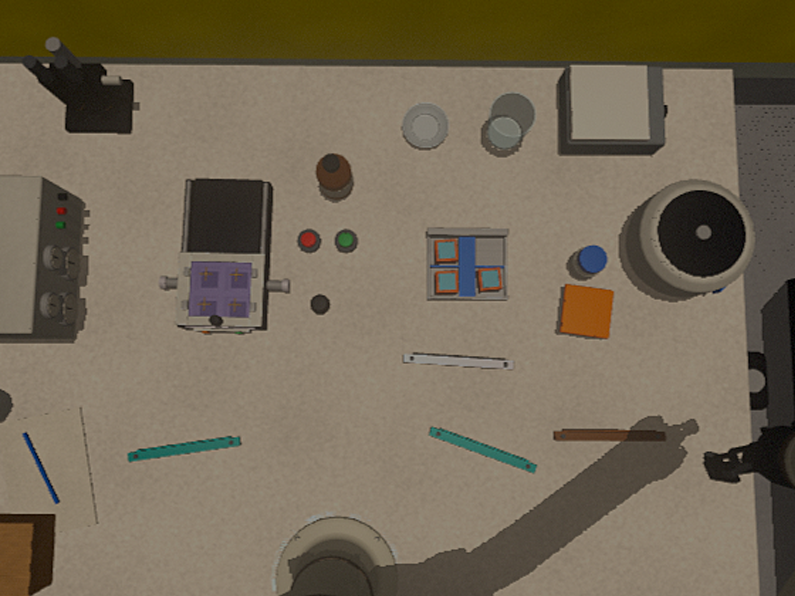

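View pics/side1.png

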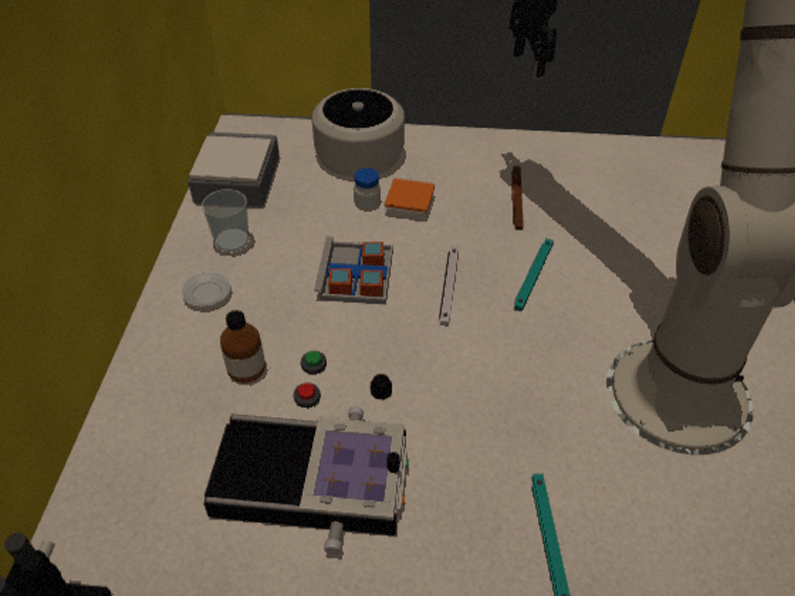

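The top view shows the tray at (467,265) with three holders at (446,251), (446,282) and (490,279); the lip is its upper side. The stage is at (222,285) with its post at (216,321), green button at (346,240), red at (309,240).
- Could be taken for the stop: white/aluminium bar (458,361), teal (482,450), teal (185,448), brown (610,435). I choose the aluminium one.
- Could be taken for a holder: wafer box (587,311).
- Could be taken for the post: loupe (320,304).

```bash
python3 - <<'E'
from h import *
z=np.load('top.npz'); p=z['p']; 
a=cv2.resize(p[155:270,275:380][...,::-1],None,fx=5,fy=5,interpolation=cv2.INTER_CUBIC)
cv2.imwrite('pics/c1.png',a)
a=cv2.resize(p[120:240,105:265][...,::-1],None,fx=5,fy=5,interpolation=cv2.INTER_CUBIC)
cv2.imwrite('pics/c2.png',a)
E
```

```text
(no output)
```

View pics/c1.png

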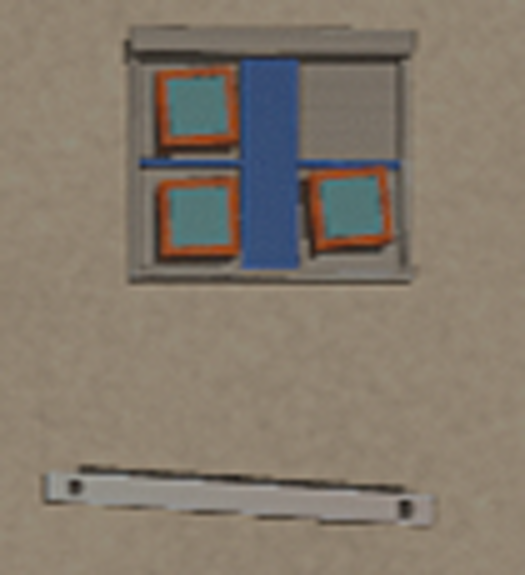

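View pics/c2.png

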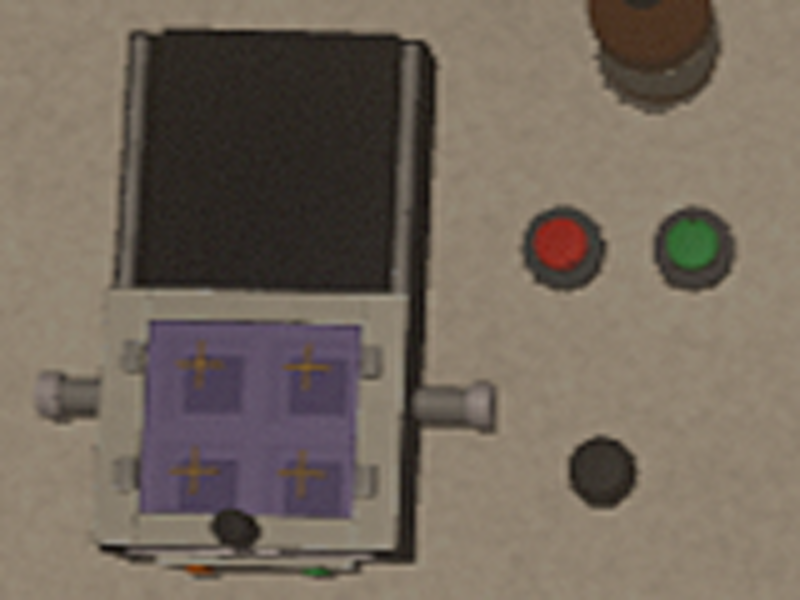

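The first crop shows the tray lip (top edge, y≈30–57), holders at (197,107), (200,217) and (350,207), an empty top-right compartment, and the aluminium bar with a dark rubber face on its tray side. The second shows pockets through the violet glass at about (212,383), (317,386), (207,485), (312,485), and the post top at (236,528).

```bash
python3 - <<'E'
from h import *
z=np.load('top.npz'); K={k:z[k] for k in('mtx','R','t')}; d=z['d']
def A(n,x,y,h): 
    u,v=275+x/5,155+y/5; print(n,world(d,K,u,v,h).round(4),world(d,K,u,v).round(4))
def B(n,x,y,h): 
    u,v=105+x/5,120+y/5; print(n,world(d,K,u,v,h).round(4),world(d,K,u,v).round(4))
for a in [('lipL',127,42,.026),('lipR',412,42,.026),('lipmid',270,40,.026),('nearL',131,279,.014),('nearR',410,279,.014),('hA',197,107,.032),('hB',200,217,.032),('hC',350,207,.032),('stL',45,486,.012),('stR',432,510,.012),('stfarL',80,469,.012),('stfarR',405,489,.012)]: A(*a)
for a in [('post',236,526,.083),('fr',100,543,.053),('fr2',396,550,.053),('bk',108,290,.053),('bk2',408,295,.053),('red',561,243,.022),('green',692,243,.022),('loupe',603,471,.03),('backL',130,32,.05),('backR',425,40,.05),('pk',212,383,.035),('pk',317,386,.035),('pk',312,485,.035)]:B(*a)
W=wmap(d,K)
P=W.reshape(-1,3)
m=(P[:,1]>.2)&(P[:,1]<.45)&(P[:,0]>.35)&(P[:,0]<.8); print(np.histogram(P[m,2],bins=np.arange(0,.11,.004)))
m2=m&(abs(P[:,2]-.049)<.006); q=P[m2]; print(cv2.minAreaRect((q[:,:2]*1000).astype(np.float32)), np.median(q[:,2]))
m3=m&(P[:,2]>.07)&(P[:,1]>.25)&(P[:,1]<.4); print(P[m3].mean(0),P[m3].max(0),m3.sum())
E
```

```text
lipL [ 0.6176 -0.1581  0.026 ] [ 0.6225 -0.1593  0.0033]
lipR [ 0.6186 -0.3066  0.026 ] [ 0.6184 -0.3064  0.0268]
lipmid [ 0.6191 -0.2326  0.026 ] [ 0.6182 -0.2321  0.0304]
nearL [ 0.4948 -0.1609  0.014 ] [ 0.496  -0.1614  0.0036]
nearR [ 0.4957 -0.306   0.014 ] [ 0.4969 -0.3077  0.0041]
hA [ 0.5823 -0.194   0.032 ] [ 0.5817 -0.1937  0.0356]
hB [ 0.525  -0.1954  0.032 ] [ 0.5249 -0.1953  0.0326]
hC [ 0.5307 -0.2725  0.032 ] [ 0.5305 -0.2723  0.0335]
stL [ 0.3874 -0.1167  0.012 ] [ 0.3876 -0.1168  0.0025]
stR [ 0.3762 -0.3162  0.012 ] [ 0.3762 -0.3163  0.0113]
stfarL [ 0.3962 -0.1347  0.012 ] [ 0.3962 -0.1347  0.0119]
stfarR [ 0.3869 -0.3024  0.012 ] [ 0.387  -0.3029  0.0088]
post [0.4493 0.2062 0.083 ] [0.4489 0.2052 0.0871]
fr [0.4428 0.2817 0.053 ] [0.4436 0.2847 0.0434]
fr2 [0.4402 0.1338 0.053 ] [0.4406 0.1349 0.0476]
bk [0.5711 0.2829 0.053 ] [0.5709 0.2825 0.0541]
bk2 [0.5695 0.1313 0.053 ] [0.5712 0.133  0.044 ]
red [0.6032 0.0584 0.022 ] [0.6026 0.058  0.0247]
green [ 0.6036 -0.0098  0.022 ] [ 0.6041 -0.0096  0.0196]
loupe [0.483  0.0335 0.03  ] [0.4827 0.0332 0.033 ]
backL [
[... 262 characters left out ...]
 28,    1,    7,   13,   40,  100,  509,  818,  304,
        192,  692,  731,  162,   18,    5,    1,    3,    4,   27,   14,
          1,    0,    0,    0,    0]), array([0.   , 0.004, 0.008, 0.012, 0.016, 0.02 , 0.024, 0.028, 0.032,
       0.036, 0.04 , 0.044, 0.048, 0.052, 0.056, 0.06 , 0.064, 0.068,
       0.072, 0.076, 0.08 , 0.084, 0.088, 0.092, 0.096, 0.1  , 0.104,
       0.108]))
((572.9588012695312, 242.28192138671875), (84.94491577148438, 266.1741027832031), 89.74899291992188) 0.051345435919442066<stdin>:13: RuntimeWarning: Mean of empty slice.
  ret = um.true_divide(
Traceback (most recent call last):
ValueError: zero-size array to reduction operation maximum which has no identity
```

Call:
{"api": "send_rows", "payload": {
  "deltas": [0.05,-0.018,0,0.04,0.1,-0.036,0,0.08,0.155,-0.054,0,0.13,0.21,-0.072,0,0.17,0.265,-0.09,0,0.22,0.32,-0.108,0,0.26,0.37,-0.126,0,0.3,0.42,-0.144,0,0.34,0.47,-0.162,0,0.38,0.51,-0.1775,0,0.405],
  "gripper": 0
}}

```text
t: 1.35
tool_pos: [0.6566, -0.2297, 0.2307]
eef_rot: [-3.141, -0.004, 0.001]
wrist_force: [0.1, -0.7, -0.3]
width: 0.997
grasp_force: 0.0
```

Call:
{"api": "send_rows", "payload": {
  "deltas": [0,0,0.03,0,0,0,0.07,0,0,0,0.09,0,0,0,0.09,0]
}}

```text
t: 1.85
tool_pos: [0.6539, -0.2319, 0.1392]
eef_rot: [-3.14, -0.003, 0.006]
wrist_force: [-0.2, -0.6, -0.4]
width: 0.996
grasp_force: 0.0
```

```bash
python3 - <<'E'
from h import *
s=manip.sense(); print(s['t'],s['tool_pos'],Ro.from_rotvec(s['eef_rot']).as_matrix().round(3),s['width'])
p,d,K=snap('wrist','w1.png'); np.savez('w1.npz',p=p,d=d,**K)
print(delta([.655,-.232,.003]))
E
```

```text
1.85 [ 0.65387983 -0.23194371  0.13924481] [[ 1.     0.002 -0.004]
 [ 0.002 -1.     0.001]
 [-0.004 -0.001 -1.   ]] 0.9964229380716845
[-1.000e-04 -2.000e-04  1.382e-01]
```

View pics/w1.png

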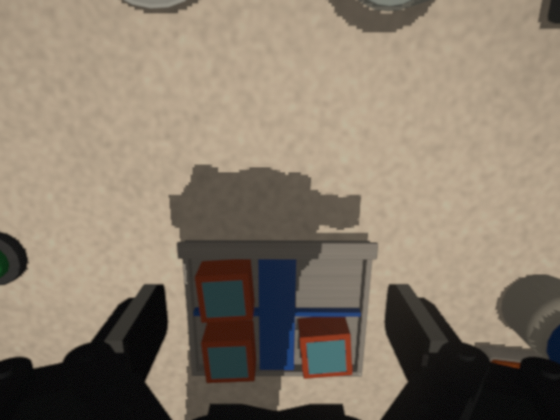

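```bash
python3 - <<'E'
from h import *
z=np.load('w1.npz'); K={k:z[k] for k in('mtx','R','t')}; d=z['d']
for u,v,h in [(180,241,.026),(376,243,.026),(278,242,.026),(278,257,.026),(224,299,.032),(228,362,.032),(326,356,.032)]: print(world(d,K,u,v,h).round(4),world(d,K,u,v).round(4))
E
```

```text
[ 0.6292 -0.1626  0.026 ] [ 0.6179 -0.155  -0.0015]
[ 0.6277 -0.3052  0.026 ] [ 0.627  -0.3056  0.0244]
[ 0.6285 -0.2338  0.026 ] [ 0.627  -0.2338  0.0224]
[ 0.6165 -0.2338  0.026 ] [ 0.6156 -0.2339  0.0241]
[ 0.5849 -0.1935  0.032 ] [ 0.5846 -0.1934  0.0315]
[ 0.5279 -0.1942  0.032 ] [ 0.5281 -0.1943  0.0323]
[ 0.5337 -0.2719  0.032 ] [ 0.533  -0.2721  0.0312]
```

Call:
{"api": "send_rows", "payload": {
  "deltas": [0,0.001,0.05,0,0,0.001,0.1,0,0,0.001,0.13,0,0,0.001,0.138,0,0,0.001,0.138,0,-0.006,0.001,0.138,0,-0.01,0.001,0.138,0,-0.013,0.001,0.138,0,-0.017,0.001,0.138,0,-0.022,0.001,0.138,0]
}}

```text
t: 3.15
tool_pos: [0.6348, -0.233, 0.0038]
eef_rot: [3.142, 0.003, 0.005]
wrist_force: [3.6, -0.0, -1.2]
width: 1.005
grasp_force: 2.3
```

Call:
{"api": "send_rows", "payload": {
  "deltas": [-0.006,0,0,0,-0.012,0,0,0,-0.019,0,0,0,-0.026,0,0,0,-0.033,0,0,0,-0.04,0,0,0,-0.047,0,0,0,-0.054,0,0,0,-0.06,0,0,0,-0.065,0,0,0]
}}

```text
t: 4.4
tool_pos: [0.5687, -0.2333, 0.0037]
eef_rot: [3.141, 0.003, 0.002]
wrist_force: [5.0, 0.6, -1.2]
width: 1.002
grasp_force: 2.6
```

```bash
python3 - <<'E'
from h import *
s=manip.sense(); print(s['t'],s['tool_pos'],s['eef_rot'],s['wrist_force'])
p,d,K=snap('top','t2.png',(250,140,410,260),5)
a=cv2.imread('pics/t2.png')
np.savez('t2.npz',p=p,d=d,**K)
E
```

```text
4.4 [ 0.56869856 -0.2333373   0.00370964] [3.14136670e+00 2.93594848e-03 2.16888506e-03] [ 5.02448625  0.59501475 -1.15587711]
```

View pics/t2.png

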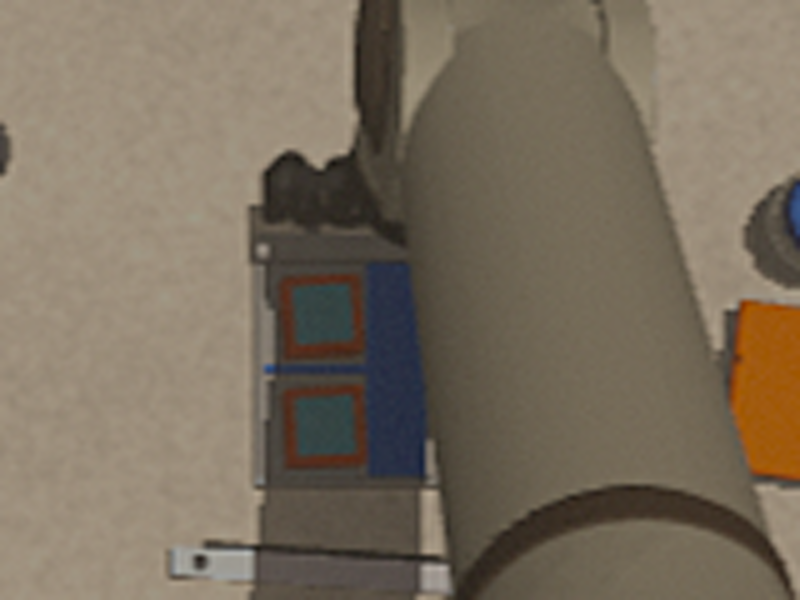

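The tray is dragged straight; its near edge (y≈488) is still about 30 mm from the bar's rubber face (y≈545).

Call:
{"api": "send_rows", "payload": {
  "deltas": [-0.005,0,0,0,-0.01,0,0,0,-0.015,0,0,0,-0.019,0,0,0,-0.022,0,0,0,-0.024,0,0,0,-0.026,0,0,0]
}}

```text
t: 5.32
tool_pos: [0.5431, -0.2334, 0.0037]
eef_rot: [3.141, 0.003, 0.003]
wrist_force: [5.3, 0.8, 0.3]
width: 1.003
grasp_force: 2.7
```

Call:
{"api": "send_rows", "payload": {
  "deltas": [-0.001,0,0,0,-0.002,0,0,0]
}}

```text
t: 5.58
tool_pos: [0.5412, -0.2334, 0.0037]
eef_rot: [3.141, 0.003, 0.003]
wrist_force: [5.6, 0.2, -0.3]
width: 0.999
grasp_force: 2.7
```

Call:
{"api": "send_rows", "payload": {
  "deltas": [-0.001,0,0,0,-0.002,0,0,0]
}}

```text
t: 5.82
tool_pos: [0.5392, -0.2334, 0.0037]
eef_rot: [3.141, 0.003, 0.002]
wrist_force: [5.4, -0.6, -0.8]
width: 1.0
grasp_force: 2.7
```

Call:
{"api": "send_rows", "payload": {
  "deltas": [-0.001,0,0,0,-0.002,0,0,0]
}}

```text
t: 6.08
tool_pos: [0.5383, -0.2336, 0.0039]
eef_rot: [3.141, 0.002, 0.006]
wrist_force: [9.3, -0.3, -3.0]
width: 0.994
grasp_force: 4.4
```

Call:
{"api": "send_rows", "payload": {
  "deltas": [-0.001,0,0,0,-0.002,0,0,0]
}}

```text
t: 6.32
tool_pos: [0.5381, -0.2338, 0.0044]
eef_rot: [3.141, 0.002, 0.011]
wrist_force: [11.2, -1.0, -2.6]
width: 1.0
grasp_force: 5.7
```

Call:
{"api": "send_rows", "payload": {
  "deltas": [-0.001,0,0,0,-0.002,0,0,0]
}}

```text
t: 6.58
tool_pos: [0.5379, -0.234, 0.0051]
eef_rot: [3.14, 0.001, 0.016]
wrist_force: [14.5, -1.0, -1.7]
width: 0.995
grasp_force: 7.0
```

Call:
{"api": "send_rows", "payload": {
  "deltas": [0.015,0,0,0,0.035,0,0,0,0.035,0,-0.05,0,0.035,0,-0.11,0,0.035,-0.03,-0.17,0,0.01,-0.08,-0.195,0,-0.02,-0.14,-0.2,0,-0.05,-0.2,-0.2,0,-0.08,-0.26,-0.2,0,-0.1,-0.31,-0.2,0]
}}

```text
t: 7.82
tool_pos: [0.4317, 0.0704, 0.2028]
eef_rot: [3.14, 0.002, -0.006]
wrist_force: [1.6, 1.1, 0.1]
width: 0.999
grasp_force: 0.0
```

Call:
{"api": "send_rows", "payload": {
  "deltas": [-0.01,-0.05,0,0,-0.02,-0.1,0,0,-0.024,-0.13,0,0,-0.024,-0.13,0.05,0,-0.024,-0.13,0.05,0],
  "gripper": 255
}}

```text
t: 8.45
tool_pos: [0.4062, 0.1977, 0.1502]
eef_rot: [3.137, 0.005, -0.016]
wrist_force: [0.2, -0.6, 0.3]
width: 0.003
grasp_force: 0.0
```

```bash
python3 - <<'E'
from h import *
s=manip.sense(); print(s['t'],s['tool_pos'],s['eef_rot'],s['width'])
p,d,K=snap('wrist','w2.png'); np.savez('w2.npz',p=p,d=d,**K)
print(delta([.415,.206,.06]))
p,d,K=snap('top'); np.savez('t3.npz',p=p,d=d,**K)
cv2.imwrite('pics/t3.png',np.hstack([cv2.resize(p[140:260,260:400][...,::-1],None,fx=4,fy=4)]))
E
```

```text
8.45 [0.40621721 0.19770638 0.15021258] [ 3.13724742  0.00500107 -0.01555248] 0.003498448152159353
[ 0.0076 -0.0078  0.092 ]
```

View pics/w2.png

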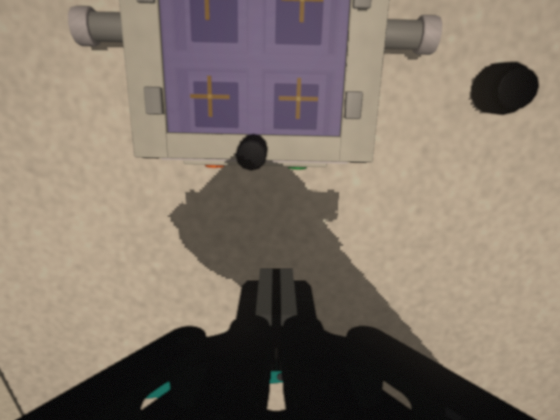

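View pics/t3.png

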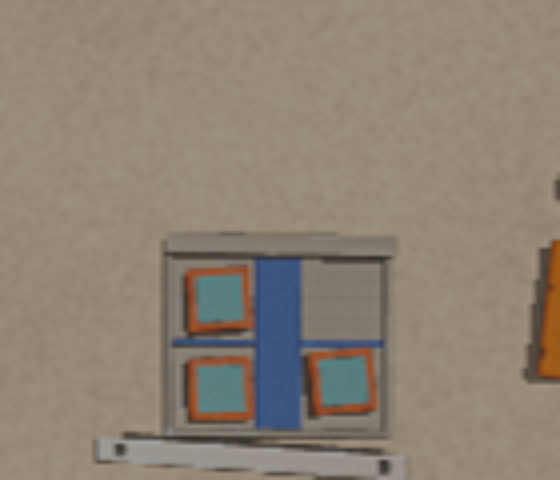

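Tray sits at the bar (near edge left corner touching). Wrist view shows the post at (252,152), fingers just in front of it.

Call:
{"api": "send_rows", "payload": {
  "deltas": [0.008,-0.008,0.05,0,0.008,-0.008,0.088,0,0.008,-0.008,0.088,0,0.015,-0.008,0.088,0,0.023,-0.008,0.088,0,0.031,-0.008,0.088,0,0.04,-0.008,0.088,0,0.05,-0.008,0.088,0,0.06,-0.007,0.088,0,0.07,-0.007,0.088,0]
}}

```text
t: 9.8
tool_pos: [0.4809, 0.2071, 0.0652]
eef_rot: [-3.141, -0.003, 0.0]
wrist_force: [-3.3, 1.2, 2.9]
width: -0.002
grasp_force: 1.5
```

Call:
{"api": "send_rows", "payload": {
  "deltas": [0.01,0,0,0,0.02,0,0,0,0.03,0,0,0,0.04,0,0,0,0.05,0,0,0,0.06,0,0,0,0.068,0,0,0,0.075,0,0,0,0.08,0,0,0]
}}

```text
t: 10.92
tool_pos: [0.5598, 0.2068, 0.0649]
eef_rot: [3.141, 0.002, -0.003]
wrist_force: [-12.8, -1.6, 5.4]
width: -0.001
grasp_force: 6.4
```

Call:
{"api": "send_rows", "payload": {
  "deltas": [0.002,0,0,0,0.004,0,0,0,0.006,0,0,0]
}}

```text
t: 11.3
tool_pos: [0.5598, 0.2069, 0.0647]
eef_rot: [3.138, 0.006, -0.018]
wrist_force: [-21.8, -4.8, 15.9]
width: -0.002
grasp_force: 11.3
```

Call:
{"api": "send_rows", "payload": {
  "deltas": [-0.02,0,0,0,-0.045,0,-0.02,0,-0.065,0,-0.07,0,-0.085,0,-0.13,0,-0.095,0,-0.16,0,-0.095,0,-0.16,0,-0.095,0,-0.16,0],
  "gripper": 0
}}

```text
t: 12.18
tool_pos: [0.472, 0.207, 0.2253]
eef_rot: [-3.141, -0.003, -0.002]
wrist_force: [0.8, 0.8, -1.0]
width: 0.997
grasp_force: 0.0
```

```bash
python3 - <<'E'
from h import *
s=manip.sense(); print(s['t'],s['tool_pos'],s['eef_rot'],s['width'])
p,d,K=snap('wrist','w3.png',k=1.42); np.savez('w3.npz',p=p,d=d,**K)
E
```

```text
12.175 [0.47204103 0.20696756 0.2252907 ] [-3.14123099e+00 -2.82500516e-03 -2.42415525e-03] 0.9972626306811696
```

View pics/w3.png

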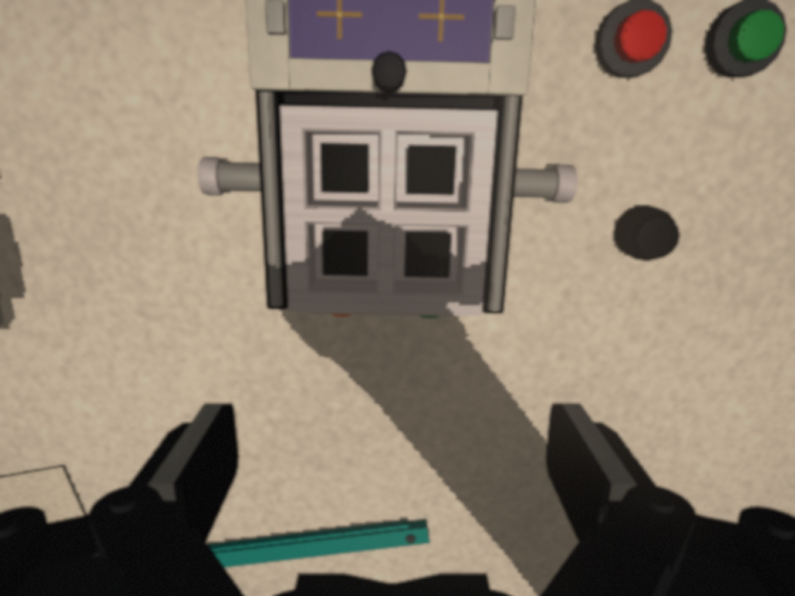

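```bash
python3 - <<'E'
from h import *
p=np.load('w3.npz')['p']
a=cv2.resize(p[65:225,180:360],None,fx=3.7,fy=3.7,interpolation=cv2.INTER_CUBIC)[...,::-1]
cv2.imwrite('pics/c3.png',np.clip(a*1.5,0,255).astype(np.uint8))
E
```

```text
(no output)
```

View pics/c3.png

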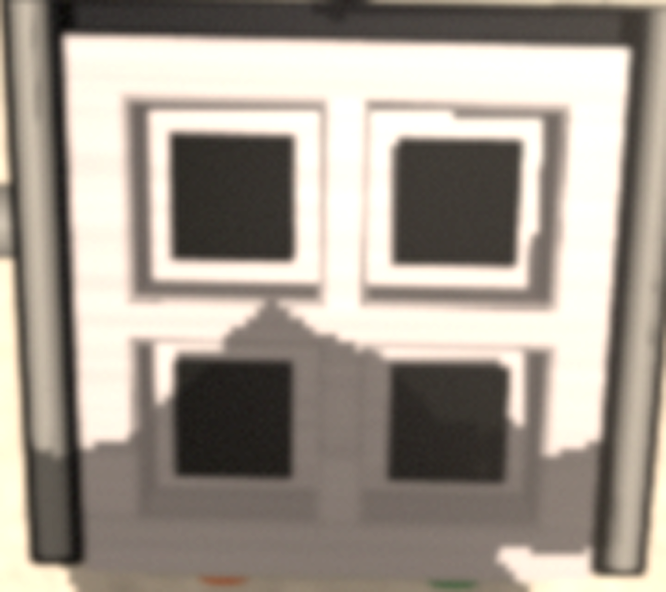

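The crop shows four pocket mouths, corners e.g. UL (124,98)–(321,302) and LR (362,343)–(540,525). All are empty with raised pads.

```bash
python3 - <<'E'
from h import *
z=np.load('w3.npz'); K={k:z[k] for k in('mtx','R','t')}; d=z['d']
Q={'UL':[(124,98),(325,101),(321,302),(131,301)],'UR':[(366,102),(567,108),(553,307),(362,303)],'LL':[(134,339),(319,341),(315,520),(138,518)],'LR':[(362,343),(552,348),(540,525),(362,521)]}
img=[];mod=[]
for n,q in Q.items():
    cx=.027 if n[0]=='U' else -.027; cy=.027 if n[1]=='L' else -.027
    for (x,y),(sx,sy) in zip(q,[(1,1),(1,-1),(-1,-1),(-1,1)]):
        img.append(world(d,K,180+x/3.7-.36,65+y/3.7-.36,.042)[:2]); mod.append((cx+sx*.0215,cy+sy*.0215))
img=np.array(img);mod=np.array(mod)
M,_=cv2.estimateAffinePartial2D(mod,img); print('scale',np.hypot(*M[:,0]),'yaw',np.arctan2(M[1,0],M[0,0]),'c',M[:,2]); print(np.abs(mod@M[:,:2].T+M[:,2]-img).max())
c=M[:,2];t=np.arctan2(M[1,0],M[0,0]);R=np.array([[np.cos(t),-np.sin(t)],[np.sin(t),np.cos(t)]])
for n,o in zip(('UL','UR','LL','LR'),[(1,1),(1,-1),(-1,1),(-1,-1)]): print(n,(c+R@(np.array(o)*.027)).round(4), img[:4].mean(0))
# tray holders from top t3
z=np.load('t3.npz'); K={k:z[k] for k in('mtx','R','t')}; d=z['d']
hsv=cv2.cvtColor(z['p'],cv2.COLOR_RGB2HSV)
m=((hsv[...,0]>75)&(hsv[...,0]<100)&(hsv[...,1]>50)).astype(np.uint8); m[:, :265]=0; m[:,385:]=0; m[:140]=0;m[260:]=0
n,l,st,ce=cv2.connectedComponentsWithStats(m)
for i in range(1,n):
    if st[i,4]>30: print(st[i],ce[i],world(d,K,*ce[i],.032).round(4))
E
```

```text
scale 1.000935432392697 yaw -0.018576251938887105 c [0.50223228 0.20981479]
0.0015503856681322592
UL [0.5297 0.2363] [0.52919381 0.23613857]
UR [0.5287 0.1823] [0.52919381 0.23613857]
LL [0.4757 0.2373] [0.52919381 0.23613857]
LR [0.4747 0.1833] [0.52919381 0.23613857]
[309 209  11  11 116] [314.21551724 213.92241379] [ 0.4849 -0.1932  0.032 ]
[340 229  12  12 119] [345.47058824 234.69747899] [ 0.4322 -0.2728  0.032 ]
[310 231  11  12 118] [314.8220339  236.97457627] [ 0.4259 -0.1946  0.032 ]
```

```bash
python3 - <<'E'
from h import *
def proj(K,X):
    c=K['R']@X+K['t'].ravel(); q=K['mtx']@c; return q[:2]/q[2],c[2]
for f,tcp,rv in(('w2.npz',[.40621721,.19770638,.15021258],[3.13724742,.00500107,-.01555248]),('w3.npz',[.47204103,.20696756,.2252907],[-3.14123,-.002825,-.002424])):
    z=np.load(f);K={k:z[k] for k in('mtx','R','t')}; R=Ro.from_rotvec(rv)
    print(f,'mtx',K['mtx'][0,0],K['mtx'][:2,2],'cam',-K['R'].T@K['t'].ravel(),'z',(K['R'][2]).round(3))
    for o in([0,0,0],[.011,0,0],[.011,0.0145,0],[.011,-.0145,0],[.011,.0425,-.013],[.011,-.0425,-.013]): print(o,proj(K,np.array(tcp)+R.apply(o)))
z=np.load('w3.npz');K={k:z[k] for k in('mtx','R','t')}
print('post',world(z['d'],K,389/1.42,70/1.42,.083))
z=np.load('w2.npz');K={k:z[k] for k in('mtx','R','t')}
print('post0',world(z['d'],K,252,151,.083))
a=z['p'][255:330,235:320]; cv2.imwrite('pics/c4.png',cv2.resize(np.clip(a[...,::-1]*2.0,0,255).astype(np.uint8),None,fx=7,fy=7))
E
```

```text
w2.npz mtx 377.7494994831776 [275.85598374 213.62858355] cam [0.48701736 0.19813908 0.2911609 ] z [-0.318 -0.005 -0.948]
[0, 0, 0] (array([274.89612791, 289.07031319]), np.float64(0.15931953303634117))
[0.011, 0, 0] (array([274.83974541, 265.361802  ]), np.float64(0.15592729449744125))
[0.011, 0.0145, 0] (array([309.96701727, 265.31059289]), np.float64(0.1559290989586738))
[0.011, -0.0145, 0] (array([239.71166054, 265.41301231]), np.float64(0.1559254900362088))
[0.011, 0.0425, -0.013] (array([386.5968315 , 280.20337635]), np.float64(0.14356618368626872))
[0.011, -0.0425, -0.013] (array([162.9378368 , 280.53053573]), np.float64(0.1435556058100783))
w3.npz mtx 377.7494994831776 [275.85598374 213.62858355] cam [0.55121019 0.20663896 0.36714552] z [-0.307 -0.    -0.952]
[0, 0, 0] (array([274.924182  , 289.04618298]), np.float64(0.1593075488405336))
[0.011, 0, 0] (array([274.86871528, 265.33567083]), np.float64(0.15591499987116186))
[0.011, 0.0145, 0] (array([309.99878969, 265.28505325]), np.float64(0.1559166575199079))
[0.011, -0.0145, 0] (array([239.73789388, 265.38628948]), np.float64(0.15591334222241582))
[0.011, 0.0425, -0.013] (array([386.63761793, 280.17911688]), np.float64(0.14355357767177884))
[0.011, -0.0425, -0.013] (array([162.95965603, 280.5024216 ]), np.float64(0.14354386042050893))
post [0.5792472  0.20792461 0.083     ]
post0 [0.45360138 0.21019508 0.083     ]
```

View pics/c4.png

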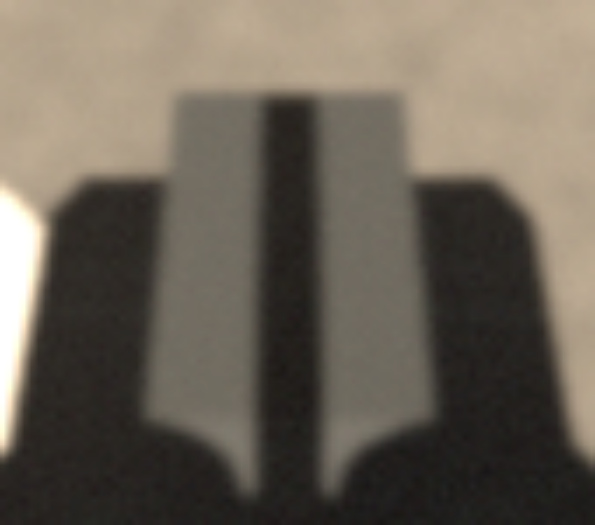

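Call:
{"api": "send_rows", "payload": {
  "deltas": [-0.005,0.05,0,0,-0.01,0.11,0,0,-0.02,0.17,0,0,-0.03,0.23,0,0,-0.04,0.29,0,0,-0.05,0.35,0,0,-0.06,0.4,0,0,-0.065,0.43,0.02,0,-0.065,0.435,0.02,0,-0.065,0.435,0.02,0],
  "gripper": 75
}}

```text
t: 13.48
tool_pos: [0.4073, -0.2274, 0.2046]
eef_rot: [-3.14, -0.003, 0.001]
wrist_force: [1.2, 0.6, 0.7]
width: 0.704
grasp_force: 0.0
```

```bash
cat > hold.py <<'E'
from h import *
def holders(cam='wrist',zt=.032,fn=None,box=None):
    p,d,K=snap(cam,fn); K={k:np.array(v) for k,v in K.items()}
    hsv=cv2.cvtColor(p,cv2.COLOR_RGB2HSV)
    m=((hsv[...,0]>78)&(hsv[...,0]<105)&(hsv[...,1]>60)&(hsv[...,2]>50)).astype(np.uint8)
    n,l,st,ce=cv2.connectedComponentsWithStats(m)
    for i in range(1,n):
        if st[i,4]>80:
            ys,xs=np.nonzero(l==i); P=np.array([world(d,K,u,v,zt)[:2] for u,v in zip(xs,ys)],np.float32)
            (c,s,a)=cv2.minAreaRect(P*1000); print(st[i],np.round(c,1),np.round(s,1),round(a,1))
    return p,d,K
E
python3 - <<'E'
from hold import *
s=manip.sense(); print(s['t'],s['tool_pos'],s['eef_rot'],s['width'])
p,d,K=holders(fn='w4.png'); np.savez('w4.npz',p=p,d=d,**K)
z=np.load('w3.npz');K={k:z[k] for k in('mtx','R','t')}; W=wmap(z['d'],K)
for u,v in [(265,150),(267,250),(510,150),(505,250)]: 
    v,u=int(v/1.42),int(u/1.42); print(W[v,u-2:u+4].round(3).tolist())
E
```

```text
13.475 [ 0.4073305  -0.22743789  0.20464577] [-3.13984586e+00 -3.29464090e-03  1.30772452e-03] 0.7039586123946303
[ 215   74   38   39 1311] [ 484.8 -193.8] [28.4 28.3] 2.7
[ 312  141   36   36 1109] [ 432.5 -272.5] [28.1 28.2] 5.6
[ 219  148   36   35 1088] [ 427.4 -194.6] [27.9 27.9] 3.0
[ 214  313  153   61 2601] [ 250.2 -246.3] [161.   20.7] 70.5
[[0.541, 0.282, 0.043], [0.541, 0.281, 0.043], [0.541, 0.281, 0.042], [0.541, 0.28, 0.042], [0.541, 0.279, 0.043], [0.541, 0.278, 0.043]]
[[0.48, 0.286, 0.04], [0.48, 0.285, 0.038], [0.481, 0.283, 0.043], [0.481, 0.282, 0.044], [0.481, 0.281, 0.044], [0.481, 0.281, 0.043]]
[[0.541, 0.14, 0.044], [0.541, 0.139, 0.044], [0.541, 0.138, 0.043], [0.541, 0.137, 0.043], [0.541, 0.136, 0.042], [0.541, 0.135, 0.039]]
[[0.481, 0.139, 0.043], [0.481, 0.138, 0.043], [0.481, 0.137, 0.041], [0.48, 0.136, 0.039], [0.48, 0.135, 0.038], [0.472, 0.125, -0.0]]
```

View pics/w4.png

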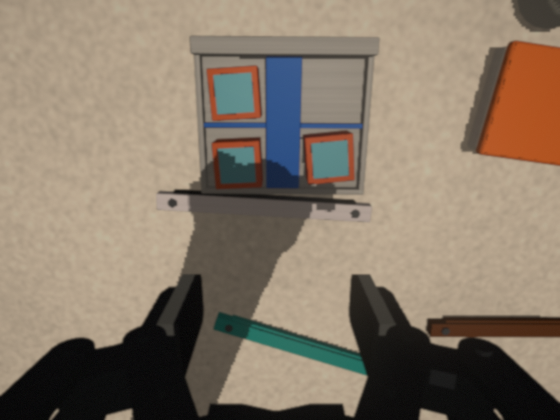

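Three holders at (234,93), (238,165) and (330,158), empty compartment upper right. Taking the right one (C) first.

Call:
{"api": "send_rows", "payload": {
  "deltas": [0.013,0.022,0.05,-0.05,0.0257,0.0446,0.1,-0.1,0.0257,0.0446,0.14,-0.1,0.0257,0.0446,0.17,-0.1,0.0257,0.0446,0.185,-0.1,0.0257,0.0446,0.194,-0.1,0.0257,0.0446,0.194,-0.1]
}}

```text
t: 14.4
tool_pos: [0.4335, -0.2725, 0.0117]
eef_rot: [3.137, 0.161, 0.001]
wrist_force: [0.7, -0.1, -0.3]
width: 0.708
grasp_force: 0.0
```

Call:
{"api": "send_rows", "payload": {
  "deltas": [0,0,0,0,0,0,0,0,0,0,0,0,0,0,0,0,0,0,0,0,0,0,0,0],
  "gripper": 255,
  "newtons": 50
}}

```text
t: 15.15
tool_pos: [0.434, -0.2734, 0.0126]
eef_rot: [3.136, 0.16, 0.003]
wrist_force: [-0.8, 0.3, 6.4]
width: 0.456
grasp_force: 51.3
```

Call:
{"api": "send_rows", "payload": {
  "deltas": [0,0,-0.01,0,0,0,-0.03,0,0,0,-0.07,0.05,0,0,-0.11,0.1,0,0,-0.14,0.12]
}}

```text
t: 15.78
tool_pos: [0.4331, -0.273, 0.1536]
eef_rot: [3.14, -0.03, 0.002]
wrist_force: [-0.3, -0.5, -1.5]
width: 0.457
grasp_force: 50.6
```

Call:
{"api": "send_rows", "payload": {
  "deltas": [0.002,-0.03,0,0,0.006,-0.08,0,0,0.01,-0.135,0,0,0.014,-0.19,0,0,0.018,-0.245,0,0,0.022,-0.3,0,0,0.026,-0.355,0,0,0.03,-0.41,0,0,0.033,-0.447,0,0,0.0333,-0.4578,0,0]
}}

```text
t: 17.02
tool_pos: [0.4741, 0.1873, 0.152]
eef_rot: [-3.14, 0.022, -0.001]
wrist_force: [-0.3, -1.0, -1.1]
width: 0.454
grasp_force: 50.6
```

Call:
{"api": "send_rows", "payload": {
  "deltas": [0,0,0.02,0,0,0,0.036,0,0,0,0.036,0,0,0,0.036,0]
}}

```text
t: 17.52
tool_pos: [0.4748, 0.1839, 0.1156]
eef_rot: [3.141, -0.03, 0.0]
wrist_force: [0.4, -0.3, -0.3]
width: 0.453
grasp_force: 50.7
```

```bash
python3 - <<'E'
from hold import *
s=manip.sense(); print(s['t'],s['tool_pos'],s['eef_rot'],s['width'])
p,d,K=holders(zt=s['tool_pos'][2]+.021); np.savez('w5.npz',p=p,d=d,**K)
a=cv2.resize(p[70:300,170:390][...,::-1],None,fx=2.6,fy=2.6,interpolation=cv2.INTER_CUBIC); cv2.imwrite('pics/w5.png',np.clip(a*1.5,0,255).astype(np.uint8))
E
```

```text
17.525 [0.47480113 0.18386322 0.11560196] [ 3.14136717e+00 -2.99119037e-02  2.29121048e-04] 0.453433273486817
[ 237  282   79   68 5202] [475.2 183.4] [28.6 28.4] 88.8
```

View pics/w5.png

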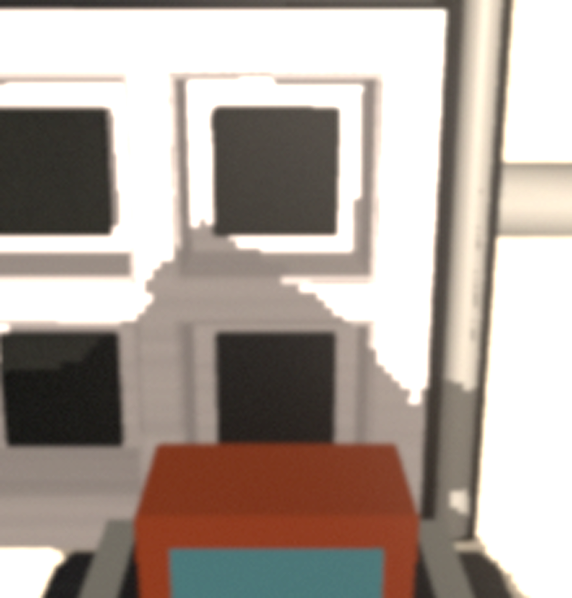

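Held holder sits centred over the lower-right pocket (mouth at crop (278,390)); an x shift of −0.5 mm is all that is needed.

Call:
{"api": "send_rows", "payload": {
  "deltas": [-0.0005,0,0.03,0,-0.0005,0,0.05,0,-0.0005,0,0.06,0,-0.0005,0,0.063,0,-0.0005,0,0.063,0]
}}

```text
t: 18.2
tool_pos: [0.4746, 0.1846, 0.0529]
eef_rot: [-3.141, 0.029, -0.001]
wrist_force: [-0.1, 0.5, -0.3]
width: 0.457
grasp_force: 50.7
```

Call:
{"api": "send_rows", "payload": {
  "deltas": [0,0,0.003,0,0,0,0.005,0,0,0,0.005,0]
}}

```text
t: 18.58
tool_pos: [0.4741, 0.1843, 0.0473]
eef_rot: [3.141, -0.029, 0.0]
wrist_force: [-0.4, 0.2, -1.3]
width: 0.457
grasp_force: 50.7
```

Call:
{"api": "send_rows", "payload": {
  "deltas": [0,0,0.003,0,0,0,0.006,0,0,0,0.0075,0,0,0,0.0075,0]
}}

```text
t: 19.08
tool_pos: [0.4741, 0.1844, 0.0408]
eef_rot: [3.141, -0.028, 0.0]
wrist_force: [-3.6, -2.3, 12.5]
width: 0.455
grasp_force: 58.4
```

Call:
{"api": "send_rows", "payload": {
  "deltas": [0,0,0,0,0,0,0,0,0,0,-0.005,0,0,0,-0.02,0,-0.02,0,-0.06,0,-0.04,0,-0.08,0,-0.04,0,-0.08,0],
  "gripper": 95
}}

```text
t: 19.95
tool_pos: [0.4344, 0.1856, 0.122]
eef_rot: [-3.141, 0.027, -0.006]
wrist_force: [0.4, -0.2, 0.7]
width: 0.63
grasp_force: 0.0
```

```bash
python3 - <<'E'
from hold import *
s=manip.sense(); print(s['t'],s['tool_pos'],s['eef_rot'],s['width'])
p,d,K=holders(zt=.054); W=wmap(d,K)
q=W.reshape(-1,3); c=p.reshape(-1,3).astype(int)
m=(abs(q[:,0]-.4747)<.015)&(abs(q[:,1]-.1833)<.015); print(np.median(q[m,2]),m.sum())
m=(abs(q[:,0]-.5027)<.006)&(abs(q[:,1]-.21)<.04); print('plate',np.median(q[m,2]),m.sum())
E
```

```text
19.95 [0.43435625 0.18560362 0.12195627] [-3.14124998  0.02657685 -0.00568304] 0.6303566351987834
[ 252  142   51   51 2510] [473.2 183.9] [28.2 28.4] 89.0
0.0523789473726354 2797
plate 0.0408367297911502 3098
```

Call:
{"api": "send_rows", "payload": {
  "deltas": [0.02,0.001,0.02,0,0.04,0.001,0.045,0,0.04,0.001,0.055,0,0.04,0.001,0.06,0,0.04,0.001,0.066,0,0.04,0.001,0.072,0,0.04,0.001,0.077,0,0.04,0.001,0.08,0,0.04,0.001,0.081,0],
  "gripper": 255
}}

```text
t: 21.12
tool_pos: [0.4741, 0.1838, 0.0414]
eef_rot: [3.14, -0.028, 0.002]
wrist_force: [-11.7, -3.7, 40.1]
width: -0.0
grasp_force: 20.1
```

Call:
{"api": "send_rows", "payload": {
  "deltas": [0,0,0.001,0,0,0,0.002,0]
}}

```text
t: 21.38
tool_pos: [0.4743, 0.1839, 0.0411]
eef_rot: [3.139, -0.027, 0.003]
wrist_force: [-15.7, -7.3, 58.8]
width: -0.002
grasp_force: 29.1
```

Call:
{"api": "send_rows", "payload": {
  "deltas": [0,0,-0.01,0,0,0,-0.04,0,-0.01,0,-0.09,0,-0.03,0,-0.14,0,-0.04,0,-0.16,0,-0.04,0,-0.16,0]
}}

```text
t: 22.12
tool_pos: [0.435, 0.1843, 0.1983]
eef_rot: [-3.141, 0.028, -0.007]
wrist_force: [0.6, -0.1, -0.5]
width: -0.001
grasp_force: 0.0
```

```bash
python3 - <<'E'
from hold import *
s=manip.sense(); print(s['t'],s['tool_pos'],s['eef_rot'],s['width'],s['wrist_force'])
p,d,K=holders(zt=.042); W=wmap(d,K)
q=W.reshape(-1,3)
m=(abs(q[:,0]-.4747)<.015)&(abs(q[:,1]-.1833)<.015); print(np.median(q[m,2]),m.sum())
m=(abs(q[:,0]-.5027)<.006)&(abs(q[:,1]-.21)<.04); print('plate',np.median(q[m,2]),m.sum())
E
```

```text
22.125 [0.43502843 0.1843095  0.19833653] [-3.14126215  0.02842504 -0.00698931] -0.0011107937441084952 [ 0.62277562 -0.10793773 -0.46519604]
[ 258  130   36   36 1248] [472.8 183.5] [27.6 27.3] 88.9
0.04121858464830762 1462
plate 0.040801935077461236 1745
```

Call:
{"api": "send_rows", "payload": {
  "deltas": [-0.002,0.04,0,0,-0.004,0.09,0,0,-0.006,0.145,0,0,-0.009,0.2,0,0,-0.012,0.255,0,0,-0.014,0.31,0,0,-0.016,0.36,0,0,-0.018,0.39,0,-0.02,-0.018,0.394,0,-0.02,-0.018,0.394,0,-0.02],
  "gripper": 75
}}

```text
t: 23.42
tool_pos: [0.4085, -0.2089, 0.1956]
eef_rot: [-3.14, -0.002, 0.003]
wrist_force: [1.0, 0.1, -0.7]
width: 0.708
grasp_force: 0.0
```

```bash
python3 - <<'E'
from hold import *
s=manip.sense(); print(s['t'],s['tool_pos'],s['eef_rot'],s['width'])
holders()
E
```

```text
23.425 [ 0.40854325 -0.20894588  0.19561392] [-3.14002351e+00 -2.24401409e-03  2.55413863e-03] 0.7076727111391553
[ 237   75   38   40 1376] [ 484.9 -193.8] [28.5 27.9] 4.5
[ 240  151   36   35 1146] [ 427.4 -194.5] [27.9 27.9] 3.0
[ 231  319  136   57 2388] [ 254.1 -235.1] [140.9  20.5] 70.4
```

Call:
{"api": "send_rows", "payload": {
  "deltas": [0.01,-0.008,0.05,-0.03,0.0195,-0.015,0.1,-0.055,0.0195,-0.015,0.14,-0.055,0.0195,-0.015,0.165,-0.055,0.0195,-0.015,0.175,-0.055,0.0195,-0.015,0.181,-0.055,0.0195,-0.015,0.181,-0.055]
}}

```text
t: 24.35
tool_pos: [0.4289, -0.1944, 0.0163]
eef_rot: [3.14, 0.09, 0.001]
wrist_force: [-0.2, 0.1, 1.0]
width: 0.703
grasp_force: 0.0
```

Call:
{"api": "send_rows", "payload": {
  "deltas": [0,0,0,0,0,0,0,0,0,0,0,0,0,0,0,0,0,0,0,0],
  "gripper": 255
}}

```text
t: 24.98
tool_pos: [0.4293, -0.1949, 0.017]
eef_rot: [3.139, 0.089, 0.003]
wrist_force: [-0.3, 0.0, 4.9]
width: 0.454
grasp_force: 50.6
```

Call:
{"api": "send_rows", "payload": {
  "deltas": [0,0,-0.01,0,0,0,-0.03,0,0,0,-0.07,0.03,0,0,-0.11,0.06,0,0,-0.14,0.074,0,0,-0.14,0.074]
}}

```text
t: 25.72
tool_pos: [0.4301, -0.1954, 0.1587]
eef_rot: [3.138, -0.027, 0.008]
wrist_force: [0.5, -0.4, -1.9]
width: 0.451
grasp_force: 50.8
```

Call:
{"api": "send_rows", "payload": {
  "deltas": [0.002,-0.03,0,0,0.006,-0.08,0,0,0.01,-0.13,0,0,0.014,-0.185,0,0,0.018,-0.24,0,0,0.023,-0.29,0,0,0.028,-0.34,0,0,0.033,-0.39,0,0,0.037,-0.425,0,0,0.038,-0.434,0,0]
}}

```text
t: 26.98
tool_pos: [0.4725, 0.2415, 0.1549]
eef_rot: [-3.14, 0.02, 0.003]
wrist_force: [0.7, -0.0, -1.3]
width: 0.453
grasp_force: 50.7
```

Call:
{"api": "send_rows", "payload": {
  "deltas": [0,0,0.02,0,0,0,0.043,0,0,0,0.043,0,0,0,0.043,0]
}}

```text
t: 27.48
tool_pos: [0.4739, 0.2382, 0.113]
eef_rot: [3.141, -0.028, -0.0]
wrist_force: [0.7, 1.1, -0.8]
width: 0.454
grasp_force: 50.7
```

```bash
python3 - <<'E'
from hold import *
s=manip.sense(); print(s['t'],s['tool_pos'],s['eef_rot'],s['width'])
holders(zt=s['tool_pos'][2]+.015)
E
```

```text
27.475 [0.47391391 0.23816534 0.11302473] [ 3.14117994e+00 -2.81464067e-02 -3.21509482e-04] 0.45373435404790646
[ 341  207   51   45 2092] [505.7 205.2] [17.1 16.8] 88.9
[ 238  278   77   66 4890] [472.6 237.7] [28.9 28.7] 88.9
```

Call:
{"api": "send_rows", "payload": {
  "deltas": [0.002,0,0.03,0,0.002,0,0.05,0,0.002,0,0.054,0,0.002,0,0.056,0,0.002,0,0.056,0]
}}

```text
t: 28.15
tool_pos: [0.4762, 0.2391, 0.0574]
eef_rot: [-3.141, 0.027, -0.002]
wrist_force: [0.4, 0.0, -1.3]
width: 0.458
grasp_force: 50.8
```

Call:
{"api": "send_rows", "payload": {
  "deltas": [0,0,0.002,0,0,0,0.004,0,0,0,0.006,0,0,0,0.006,0]
}}

```text
t: 28.65
tool_pos: [0.4757, 0.2387, 0.0506]
eef_rot: [3.141, -0.027, -0.0]
wrist_force: [0.1, -0.7, -0.4]
width: 0.452
grasp_force: 50.8
```

Call:
{"api": "send_rows", "payload": {
  "deltas": [0,0,0.003,0,0,0,0.005,0,0,0,0.007,0,0,0,0.007,0]
}}

```text
t: 29.15
tool_pos: [0.4757, 0.2387, 0.0436]
eef_rot: [3.141, -0.027, -0.0]
wrist_force: [0.7, -0.3, -0.9]
width: 0.455
grasp_force: 50.8
```

Clean insertion. Release, then press (stopping higher this time).

Call:
{"api": "send_rows", "payload": {
  "deltas": [0,0,0,0,0,0,0,0,0,0,-0.005,0,0,0,-0.03,0,0,0,-0.055,0,0,0,-0.055,0],
  "gripper": 95
}}

```text
t: 29.9
tool_pos: [0.4774, 0.2397, 0.101]
eef_rot: [-3.14, 0.027, -0.006]
wrist_force: [-0.4, 0.6, 0.1]
width: 0.626
grasp_force: 0.0
```

Call:
{"api": "send_rows", "payload": {
  "deltas": [0,0,0,0,0,0,0,0,0,0,0,0,0,0,0.02,0,0,0,0.035,0,0,0,0.042,0,0,0,0.048,0,0,0,0.053,0,0,0,0.055,0],
  "gripper": 255
}}

```text
t: 31.02
tool_pos: [0.4754, 0.2386, 0.0437]
eef_rot: [3.141, -0.027, -0.001]
wrist_force: [-2.6, -1.6, 4.8]
width: 0.0
grasp_force: 2.3
```

Call:
{"api": "send_rows", "payload": {
  "deltas": [0,0,0.0005,0,0,0,0.001,0]
}}

```text
t: 31.28
tool_pos: [0.4759, 0.2389, 0.0431]
eef_rot: [-3.141, 0.027, -0.001]
wrist_force: [-3.3, -1.4, 4.8]
width: -0.002
grasp_force: 2.3
```

Call:
{"api": "send_rows", "payload": {
  "deltas": [0,0,0.0005,0,0,0,0.001,0,0,0,0.001,0]
}}

```text
t: 31.65
tool_pos: [0.4759, 0.2388, 0.0421]
eef_rot: [-3.141, 0.027, -0.0]
wrist_force: [-3.1, -1.9, 6.0]
width: -0.003
grasp_force: 3.3
```

Call:
{"api": "send_rows", "payload": {
  "deltas": [0,0,0.0003,0,0,0,0.0005,0]
}}

```text
t: 31.9
tool_pos: [0.476, 0.2389, 0.042]
eef_rot: [3.141, -0.027, 0.001]
wrist_force: [-5.4, -1.8, 12.4]
width: -0.001
grasp_force: 6.0
```

Call:
{"api": "send_rows", "payload": {
  "deltas": [0,0,-0.01,0,0,0,-0.05,0,0,0,-0.1,0,-0.01,0.02,-0.145,0,-0.02,0.06,-0.155,0,-0.03,0.11,-0.155,0,-0.04,0.165,-0.155,0,-0.045,0.22,-0.155,0,-0.05,0.275,-0.155,0,-0.053,0.33,-0.155,0]
}}

```text
t: 33.15
tool_pos: [0.4177, -0.0924, 0.1972]
eef_rot: [3.14, -0.027, 0.005]
wrist_force: [1.0, -0.5, -0.0]
width: -0.003
grasp_force: 0.0
```

Call:
{"api": "send_rows", "payload": {
  "deltas": [-0.002,0.05,0,0,-0.004,0.1,0,-0.02,-0.005,0.119,0,-0.02,-0.005,0.119,0,-0.02,-0.005,0.119,0,-0.02],
  "gripper": 75
}}

```text
t: 33.78
tool_pos: [0.4106, -0.2081, 0.1965]
eef_rot: [-3.141, -0.006, -0.001]
wrist_force: [0.4, -0.7, -0.3]
width: 0.704
grasp_force: 0.0
```

```bash
python3 - <<'E'
from hold import *
s=manip.sense(); print(s['t'],s['tool_pos'],s['eef_rot'],s['width'])
holders()
E
```

```text
33.775 [ 0.41056826 -0.20808372  0.19646479] [-3.14131470e+00 -6.40763585e-03 -1.09561790e-03] 0.7039745290422371
[ 239   79   38   40 1348] [ 484.6 -193.9] [28.2 28.2] 3.0
[ 232  321  136   57 2392] [ 254.  -235.8] [142.   20.7] 70.5
```

Call:
{"api": "send_rows", "payload": {
  "deltas": [0.04,-0.008,0.03,-0.03,0.0745,-0.015,0.08,-0.055,0.0745,-0.015,0.13,-0.055,0.0745,-0.015,0.165,-0.055,0.0745,-0.015,0.175,-0.055,0.0745,-0.015,0.181,-0.055,0.0745,-0.015,0.181,-0.055]
}}

```text
t: 34.7
tool_pos: [0.4855, -0.194, 0.0164]
eef_rot: [3.14, 0.091, 0.003]
wrist_force: [-0.6, -0.4, -0.2]
width: 0.705
grasp_force: 0.0
```

Call:
{"api": "send_rows", "payload": {
  "deltas": [0,0,0,0,0,0,0,0,0,0,0,0,0,0,0,0,0,0,0,0],
  "gripper": 255
}}

```text
t: 35.33
tool_pos: [0.4858, -0.1945, 0.0169]
eef_rot: [3.139, 0.09, 0.004]
wrist_force: [-0.1, -0.1, 6.1]
width: 0.45
grasp_force: 51.0
```

Call:
{"api": "send_rows", "payload": {
  "deltas": [0,0,-0.01,0,0,0,-0.03,0,0,0,-0.07,0.03,0,0,-0.11,0.06,0,0,-0.14,0.074,0,0,-0.14,0.074]
}}

```text
t: 36.08
tool_pos: [0.4864, -0.1948, 0.1585]
eef_rot: [3.139, -0.026, 0.009]
wrist_force: [0.0, 0.5, -1.2]
width: 0.452
grasp_force: 50.5
```

Call:
{"api": "send_rows", "payload": {
  "deltas": [0.002,-0.03,0,0,0.006,-0.08,0,0,0.01,-0.13,0,0,0.015,-0.18,0,0,0.02,-0.23,0,0,0.025,-0.28,0,0,0.03,-0.32,0,0,0.034,-0.36,0,0,0.037,-0.377,0,0,0.0372,-0.3793,0,0]
}}

```text
t: 37.33
tool_pos: [0.5274, 0.185, 0.1547]
eef_rot: [3.141, -0.023, -0.002]
wrist_force: [-0.9, -0.5, -0.3]
width: 0.454
grasp_force: 50.5
```

Call:
{"api": "send_rows", "payload": {
  "deltas": [0,0,0.02,0,0,0,0.043,0,0,0,0.043,0,0,0,0.043,0]
}}

```text
t: 37.83
tool_pos: [0.5283, 0.1835, 0.1128]
eef_rot: [3.141, -0.028, 0.0]
wrist_force: [0.3, -0.5, -0.5]
width: 0.456
grasp_force: 50.5
```

```bash
python3 - <<'E'
from hold import *
s=manip.sense(); print(s['t'],s['tool_pos'],s['eef_rot'],s['width'])
holders(zt=s['tool_pos'][2]+.015)
E
```

```text
37.825 [0.52831847 0.18345476 0.11277875] [ 3.14100024e+00 -2.78886532e-02  4.68000179e-04] 0.45595647129118166
[ 238  276   77   66 4955] [527.9 183.1] [28.9 28.6] 88.9
[168 291  21  32 428] [529.8 220.1] [ 7.6 13.7] 88.1
```

Call:
{"api": "send_rows", "payload": {
  "deltas": [0,0,0.03,0,0,0,0.05,0,0,0,0.054,0,0,0,0.056,0,0,0,0.056,0]
}}

```text
t: 38.5
tool_pos: [0.5284, 0.1849, 0.0569]
eef_rot: [-3.141, 0.025, -0.002]
wrist_force: [-0.6, -0.0, -1.4]
width: 0.452
grasp_force: 50.6
```

Call:
{"api": "send_rows", "payload": {
  "deltas": [0,0,0.002,0,0,0,0.004,0,0,0,0.006,0,0,0,0.006,0]
}}

```text
t: 39.0
tool_pos: [0.5277, 0.1845, 0.0501]
eef_rot: [3.141, -0.026, -0.001]
wrist_force: [0.2, -1.2, -1.4]
width: 0.452
grasp_force: 51.1
```

Call:
{"api": "send_rows", "payload": {
  "deltas": [0,0,0.003,0,0,0,0.005,0,0,0,0.007,0,0,0,0.007,0]
}}

```text
t: 39.5
tool_pos: [0.5277, 0.1845, 0.043]
eef_rot: [3.141, -0.025, -0.001]
wrist_force: [0.1, -0.6, -1.5]
width: 0.453
grasp_force: 51.1
```

Call:
{"api": "send_rows", "payload": {
  "deltas": [0,0,0,0,0,0,0,0,0,0,-0.005,0,0,0,-0.03,0,0,0,-0.055,0,0,0,-0.055,0],
  "gripper": 95
}}

```text
t: 40.25
tool_pos: [0.5297, 0.1855, 0.1007]
eef_rot: [-3.14, 0.025, -0.007]
wrist_force: [0.3, -0.1, -1.0]
width: 0.627
grasp_force: 0.0
```

Call:
{"api": "send_rows", "payload": {
  "deltas": [0,0,0,0,0,0,0,0,0,0,0,0,0,0,0.02,0,0,0,0.035,0,0,0,0.042,0,0,0,0.048,0,0,0,0.053,0,0,0,0.0555,0],
  "gripper": 255
}}

```text
t: 41.38
tool_pos: [0.5273, 0.1844, 0.0427]
eef_rot: [3.141, -0.025, -0.002]
wrist_force: [-3.8, -1.7, 4.6]
width: -0.002
grasp_force: 2.8
```

Call:
{"api": "send_rows", "payload": {
  "deltas": [0,0,0.0005,0,0,0,0.001,0]
}}

```text
t: 41.62
tool_pos: [0.5273, 0.1844, 0.0421]
eef_rot: [3.141, -0.025, -0.001]
wrist_force: [-5.1, -2.1, 8.9]
width: -0.002
grasp_force: 4.6
```

Call:
{"api": "send_rows", "payload": {
  "deltas": [0,0,0.0003,0,0,0,0.0004,0]
}}

```text
t: 41.88
tool_pos: [0.5274, 0.1844, 0.0421]
eef_rot: [3.14, -0.025, -0.001]
wrist_force: [-6.4, -2.8, 11.0]
width: 0.001
grasp_force: 5.0
```

Call:
{"api": "send_rows", "payload": {
  "deltas": [0,0,-0.01,0,0,0,-0.05,0,-0.02,0,-0.1,0,-0.04,-0.01,-0.15,0,-0.055,-0.02,-0.18,0,-0.055,-0.02,-0.18,0,-0.055,-0.02,-0.18,0]
}}

```text
t: 42.75
tool_pos: [0.4736, 0.2051, 0.2213]
eef_rot: [3.141, -0.026, 0.001]
wrist_force: [-0.1, -0.1, -0.4]
width: -0.006
grasp_force: 0.0
```

```bash
python3 - <<'E'
from hold import *
s=manip.sense(); print(s['t'],s['tool_pos'],s['eef_rot'],s['width'])
p,d,K=holders(zt=.042); np.savez('w6.npz',p=p,d=d,**K)
q=wmap(d,K).reshape(-1,3)
for x,y in [(.4747,.1833),(.4757,.2373),(.5287,.1823),(.5297,.2363)]:
    m=(abs(q[:,0]-x)<.015)&(abs(q[:,1]-y)<.015); print(np.median(q[m,2]).round(4))
m=(abs(q[:,0]-.5027)<.004)&(abs(q[:,1]-.21)<.04); print('plate',np.median(q[m,2]))
u=cv2.resize(p[0:240,120:440][...,::-1],None,fx=2,fy=2); cv2.imwrite('pics/w6.png',u)
p,d,K=snap('top'); cv2.imwrite('pics/t6.png',cv2.resize(p[120:250,100:400][...,::-1],None,fx=2.6,fy=2.6))
E
```

```text
42.75 [0.47364259 0.2050814  0.22130916] [ 3.14124045e+00 -2.59254600e-02  1.44852427e-03] -0.0057650522145777944
[ 284  107   33   34 1107] [527.2 183.6] [26.7 26.7] 89.0
[221 172  32  31 982] [474. 239.] [27.6 26.9] 89.0
[284 172  33  31 941] [473.  183.6] [27.6 26.9] 89.0
[269 373  14  16 195] [266.4 208.6] [13.6 19.2] 88.9
[146 386  23  17 167] [252.6 333.5] [ 9.6 29.9] 39.6
0.2761
0.2798
0.0413
0.025
plate 0.04105283463708462
```

View pics/w6.png

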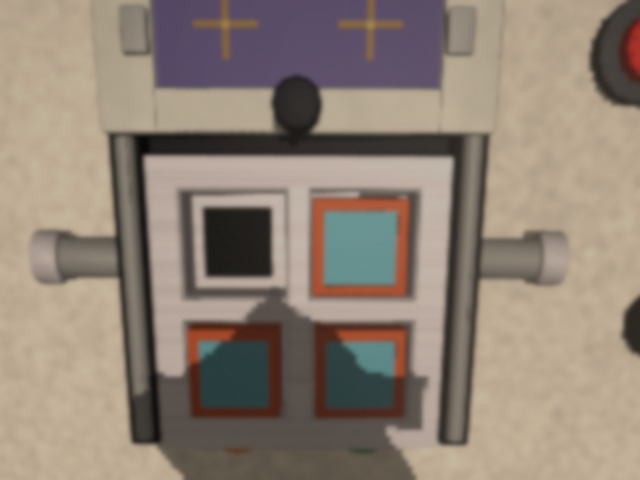

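View pics/t6.png

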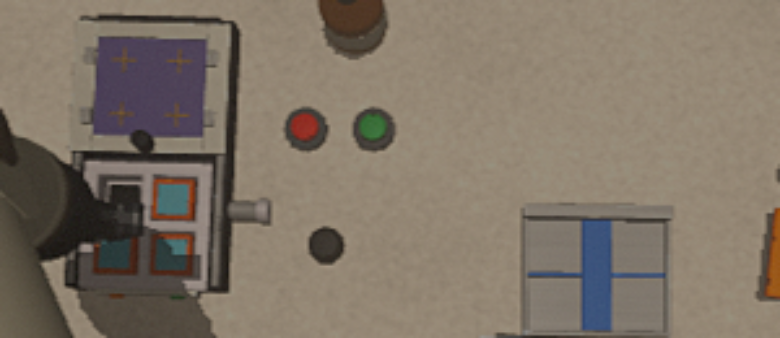

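All three holders sit flush in pockets (wrist crop: (363,247), (235,370), (360,370)), the tray is empty and at the stop. Now close the mask by pushing the post from behind.

Call:
{"api": "send_rows", "payload": {
  "deltas": [0.05,-0.002,0,0,0.1,-0.004,0,0,0.14,-0.005,0.01,0,0.14,-0.005,0.06,0,0.14,-0.005,0.11,0,0.14,-0.005,0.145,0,0.14,-0.005,0.156,0,0.14,-0.005,0.156,0]
}}

```text
t: 43.85
tool_pos: [0.6129, 0.208, 0.0644]
eef_rot: [3.141, -0.026, -0.003]
wrist_force: [0.6, 0.1, 0.3]
width: 0.001
grasp_force: 0.0
```

Call:
{"api": "send_rows", "payload": {
  "deltas": [-0.006,0,0,0,-0.012,0,0,0,-0.018,0,0,0,-0.025,0,0,0,-0.033,0,0,0,-0.042,0,0,0,-0.051,0,0,0,-0.06,0,0,0,-0.07,0,0,0,-0.08,0,0,0]
}}

```text
t: 45.1
tool_pos: [0.5326, 0.2097, 0.0654]
eef_rot: [-3.141, 0.025, -0.0]
wrist_force: [2.5, 0.8, 1.8]
width: 0.001
grasp_force: 1.5
```

Call:
{"api": "send_rows", "payload": {
  "deltas": [-0.01,0,0,0,-0.02,0,0,0,-0.03,0,0,0,-0.04,0,0,0,-0.047,0,0,0,-0.053,0,0,0,-0.058,0,0,0,-0.061,0,0,0]
}}

```text
t: 46.1
tool_pos: [0.4719, 0.2105, 0.0653]
eef_rot: [3.141, -0.025, -0.0]
wrist_force: [2.7, 2.2, 0.7]
width: 0.001
grasp_force: 1.3
```

Call:
{"api": "send_rows", "payload": {
  "deltas": [-0.002,0,0,0,-0.004,0,0,0]
}}

```text
t: 46.35
tool_pos: [0.4683, 0.2106, 0.0653]
eef_rot: [3.141, -0.026, 0.0]
wrist_force: [2.7, 2.4, 0.3]
width: -0.001
grasp_force: 1.3
```

Call:
{"api": "send_rows", "payload": {
  "deltas": [-0.001,0,0,0,-0.003,0,0,0,-0.004,0,0,0]
}}

```text
t: 46.72
tool_pos: [0.4643, 0.2107, 0.0654]
eef_rot: [-3.141, 0.025, -0.0]
wrist_force: [4.1, 1.3, -1.4]
width: -0.002
grasp_force: 2.2
```

Call:
{"api": "send_rows", "payload": {
  "deltas": [-0.001,0,0,0,-0.002,0,0,0]
}}

```text
t: 46.98
tool_pos: [0.4643, 0.2107, 0.0656]
eef_rot: [-3.14, 0.026, -0.005]
wrist_force: [9.7, 1.6, -8.0]
width: 0.001
grasp_force: 4.6
```

Call:
{"api": "send_rows", "payload": {
  "deltas": [-0.001,0,0,0,-0.002,0,0,0]
}}

```text
t: 47.22
tool_pos: [0.4642, 0.2106, 0.0658]
eef_rot: [-3.14, 0.028, -0.01]
wrist_force: [13.9, 2.2, -9.2]
width: 0.003
grasp_force: 6.7
```

Call:
{"api": "send_rows", "payload": {
  "deltas": [0.01,0,0,0,0.018,0,-0.005,0,0.02,0,-0.05,0,0.025,0,-0.1,0,0.035,0.02,-0.14,0,0.05,0.07,-0.14,0,0.065,0.125,-0.14,0,0.074,0.18,-0.14,0,0.077,0.215,-0.14,0,0.077,0.22,-0.14,0]
}}

```text
t: 48.48
tool_pos: [0.533, -0.0141, 0.2051]
eef_rot: [3.14, -0.034, -0.003]
wrist_force: [0.5, 0.6, -0.3]
width: 0.0
grasp_force: 0.0
```

```bash
python3 - <<'E'
from hold import *
s=manip.sense(); print(s['t'],s['tool_pos'],s['eef_rot'],s['width'])
p,d,K=snap('wrist','w7.png'); K={k:np.array(v) for k,v in K.items()}
hsv=cv2.cvtColor(p,cv2.COLOR_RGB2HSV)
m=((hsv[...,0]>45)&(hsv[...,0]<75)&(hsv[...,1]>110)).astype(np.uint8)
n,l,st,ce=cv2.connectedComponentsWithStats(m)
for i in range(1,n):
    if st[i,4]>60: print(st[i],ce[i],world(d,K,*ce[i],.022).round(4),world(d,K,*ce[i]).round(4))
p,d,K=snap('top'); q=wmap(d,{k:np.array(v) for k,v in K.items()})
hsv=cv2.cvtColor(p,cv2.COLOR_RGB2HSV); w=(hsv[...,0]>115)&(hsv[...,0]<150)&(hsv[...,1]>60)
w[:, 300:]=False; ys,xs=np.nonzero(w); print('violet',len(xs),xs.min(),xs.max(),ys.min(),ys.max())
z=np.load('top.npz')['p']; hsv=cv2.cvtColor(z,cv2.COLOR_RGB2HSV); w=(hsv[...,0]>115)&(hsv[...,0]<150)&(hsv[...,1]>60)
w[:, 300:]=False; ys,xs=np.nonzero(w); print('violet0',len(xs),xs.min(),xs.max(),ys.min(),ys.max())
E
```

```text
48.475 [ 0.53300334 -0.01408814  0.20511663] [ 3.14033231 -0.03394964 -0.00318556] 0.0001816701673703499
[251  84  31  33 787] [266.32655654  99.79796696] [ 0.6054 -0.0086  0.022 ] [ 0.6054 -0.0086  0.0203]
violet 255 41 176 187 353
violet0 347 40 176 184 354
```

Call:
{"api": "send_rows", "payload": {
  "deltas": [0.04,-0.004,0.03,0,0.073,-0.0075,0.07,0,0.073,-0.0075,0.12,0,0.073,-0.0075,0.16,0,0.073,-0.0075,0.17,0,0.073,-0.0075,0.17,0]
}}

```text
t: 49.32
tool_pos: [0.6068, -0.0025, 0.0357]
eef_rot: [-3.141, 0.023, 0.001]
wrist_force: [0.4, 0.2, -0.5]
width: -0.0
grasp_force: 0.0
```

Call:
{"api": "send_rows", "payload": {
  "deltas": [0,0,0.006,0,0,0,0.011,0,0,0,0.015,0,0,0,0.018,0,0,0,0.0195,0,0,0,0.0195,0]
}}

```text
t: 50.08
tool_pos: [0.6075, -0.0043, 0.0164]
eef_rot: [3.141, -0.026, 0.002]
wrist_force: [0.8, -0.1, 3.7]
width: -0.004
grasp_force: 2.3
```

Call:
{"api": "send_rows", "payload": {
  "deltas": [0,0,0.0007,0,0,0,0.0012,0,0,0,0.0012,0]
}}

```text
t: 50.45
tool_pos: [0.6075, -0.0043, 0.016]
eef_rot: [3.141, -0.026, 0.002]
wrist_force: [-1.4, -1.4, 11.8]
width: -0.005
grasp_force: 5.9
```

Call:
{"api": "send_rows", "payload": {
  "deltas": [0,0,-0.01,0,0,0,-0.04,0,0,0,-0.09,0,0,0,-0.14,0,-0.03,0.03,-0.18,0,-0.06,0.06,-0.18,0,-0.06,0.06,-0.18,0]
}}

```text
t: 51.32
tool_pos: [0.5432, -0.0666, 0.1947]
eef_rot: [3.139, -0.033, -0.004]
wrist_force: [0.2, 0.5, -1.0]
width: -0.002
grasp_force: 0.0
```

```bash
python3 - <<'E'
from hold import *
s=manip.sense(); print(s['t'],s['tool_pos'],s['wrist_force'])
p,d,K=snap('top'); cv2.imwrite('pics/t7.png',cv2.resize(p[110:260,100:400][...,::-1],None,fx=2.6,fy=2.6))
E
```

```text
51.325 [ 0.54315295 -0.06657355  0.19469071] [ 0.21203388  0.49436946 -1.0209147 ]
```

View pics/t7.png

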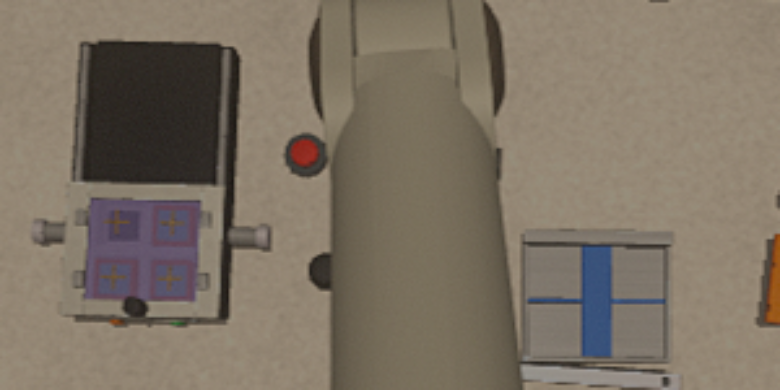

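The mask is closed over three holders (glass at (143,248)), the tray sits at the stop (595,300), and the arm is clear.

```bash
python3 -c "
from plant import manip; print(manip.sign_off())"
```

```text
the job is handed in; nothing more can be done
None
```

The job is handed in: the tray is at the stop bar, three holders are flush in pockets under the closed mask, and the green button was pressed fully in with the red untouched; one press peaked at 59 N against the 10–15 N called safe, and the hand-in returned no verdict.

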